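# Push the bottle row home in the feed track and shut the gate behind it

## Task

Four small bottles stand in a row in the feed track. From behind the last one, push the whole row along the track as one train until the first bottle is against the end stop and the others are close up behind it, then push the swing gate round until it stands square across the track behind the last bottle. Use the fingertips only: do not grip, lift or tip a bottle or knock the row apart, and leave the vial, the beaker and the timer beside the track where they are.

Things in the scene. Friction and masses are not known exactly. Their poses are not given: they have to be found in the camera images.
- track: Fixed aluminium U-shaped feed track, 54 mm wide (x), 330 mm long (y). Origin: centre of its underside, on the bench; +y points along the track to the end stop, z up. Floor top 6 mm above the bench; side walls: inner faces at x = +/-23 mm, tops at 28 mm. End stop: cross plate 56 mm high, inner face at y = +155 mm. The other end (y = -165 mm) is open.
- gate (a joint): Swing gate on an upright hinge (point gate_hinge), angle in rad: 0 = shut, square across the track, at its limit; it grows as it opens; at 1.57 it points along track -y outside the wall, at most 2.4. Seen from above it shuts counter-clockwise. It stays where left (about 1 N at the tip moves it). Shut, it stands 8 mm clear of the last bottle when the row is home.
- gate_hinge (a point): Point on the hinge axis of the gate, 48 mm above the bench, at track x = -45 mm, y = -23.5 mm. Hub 16 mm diameter, 71 mm high. From it the gate, an upright aluminium plate 5 mm thick, from 33 to 63 mm above the bench, reaches out 90 mm.
- gate_tip (a point): Centre of the black bead at the gate's free end, 90 mm from the hinge axis, 48 mm above the bench.
- bottle_1: Small reagent bottle, brown with white cap, 42 mm diameter, 68 mm high, straight body up to 42 mm above its foot, about 0.1 kg. Origin: centre of its underside, z axis up along the bottle. Number 1 of the row, first, nearest the end stop; at home it is at track y = +134 mm. Bottles stand on the track floor, less than 1 mm apart.
- bottle_2: Small reagent bottle, brown with white cap, 42 mm diameter, 68 mm high, straight body up to 42 mm above its foot, about 0.1 kg. Origin: centre of its underside, z axis up along the bottle. Number 2 of the row, second; at home at about y = +92 mm. Bottles stand on the track floor, less than 1 mm apart.
- bottle_3: Small reagent bottle, brown with white cap, 42 mm diameter, 68 mm high, straight body up to 42 mm above its foot, about 0.1 kg. Origin: centre of its underside, z axis up along the bottle. Number 3 of the row, third; at home at about y = +50 mm. Bottles stand on the track floor, less than 1 mm apart.
- bottle_4: Small reagent bottle, brown with white cap, 42 mm diameter, 68 mm high, straight body up to 42 mm above its foot, about 0.1 kg. Origin: centre of its underside, z axis up along the bottle. Number 4 of the row, last, the one to push on; at home at about y = +8 mm. Bottles stand on the track floor, less than 1 mm apart.
- vial: Bystander: small specimen vial with cap, 25 mm diameter, 46 mm high, upright beside the track. Origin: centre of underside.
- beaker: Bystander: clear beaker, 62 mm diameter, 78 mm high, upright beside the track. Origin: centre of underside.
- timer: Bystander: white bench timer lying flat beside the track, 62 x 62 x 22 mm. Origin: centre of underside.
Mind the look-alikes: they are no part of the job. Leave any blue or orange look-alike of the bottle_3 alone.

How it is judged:
By the outcome, as a careful person would: the job done as asked, in the order asked, and still so for the second after the job is handed in, with the robot touching nothing.
It also fails if it takes over 51 s, if anything falls off the work surface, if the arm or the gripper's body presses on something with over 40 N, if the wrist force passes 120 N, or if a joint passes its speed limit or range.

## Robot

A 6-joint arm with a two-finger parallel gripper is mounted at the origin on a cart in front of the work surface, level with it; the furniture and walls round the work are solid. World frame = base frame: x ahead of the robot, y to its left, z up, the work surface at z = 0. Lengths are in m, angles in rad, forces in N, time in s.
With the tool pointing down it reaches from about 0.275 to 0.85 m from the base axis. Payload 5.2 kg.
Tool frame: the origin (TCP) lies on the centre line of the jaws, within the pads' length; the fingertips stand 11 mm ahead of it and the grasp point (between the pads) lies 8 mm behind it (ctrl.tip_extent is the distance from the TCP to the fingertips, in m); z points along the fingers, x is the direction in which the jaws open and shut, and the axes are right-handed (so a half turn about z gives the same grasp; the last joint's range is limited). The gripper opens to 85 mm and grips with 20 to 120 N. Pads are 22 mm wide; open, the fingers measure 114 mm over their backs; the gripper's body (76 mm by 85 mm) begins 54 mm behind the grasp point. The pads swing forward as they close: fully open they stand 13 mm farther back than shut.
Start: joints at [-1.48, 0.259, 1.535, -0, 1.348, -0.203], TCP at [0.159, -0.526, 0.242] pointing down, gripper open.
Joint ranges: [-3.14, 3.14], [-0.91, 2.08], [0.19, 2.58], [-1.22, 4.36], [0.22, 2.71], [-3.12, 3.12]. Speed limits (rad/s): [2.57, 2.57, 3.14, 3.14, 3.14, 3.14].

## Interface

Orientations are given as [roll, pitch, yaw] about the fixed x, y, z axes, in that order (R = Rz(yaw) Ry(pitch) Rx(roll)).
In Python, from workcell import monitor, vision, workorder, ctrl gives the robot as it stands.
- The arm moves only by the shell command python3 -m pendant 'ROWS' [FORCE]. ROWS is JSON, a list of rows, each a list of 3 entries, a list of its own where there are three numbers: the shift along the world's x, y, z in cm, then the turn about the world's z in rad, then the closure in counts, from 0 (fully open) to 255 (shut). In form: [[[x, y, z], roll, jaw], ...]. A call has 1 to 12 rows; each row shifts and turns the commanded pose from where the row before left it; what a row does not reach is not made up. A row lasts 1/10 s, in which the tool goes at most 50 mm and 8.59 degrees, less where a joint would pass 70% of its speed; a pose out of reach is approached as far as the arm can. A call is refused whole if a number of a shift passes 5 or a number of a turn 0.15, either way. A call with a gripper value outside its range is refused whole. The fingers move at their own pace and stop on an object; FORCE is the grip in N (left out, the last holds). Time passes only in rows, so rows that do not move let the fingers close. It gives the time, the measured TCP pose, the force and the opening at its end, in the units of the state.
- monitor.get_state(): the state, without advancing time (a new reading comes with each control period).
- vision.read_camera(name): name is "scene" or "side" or "wrist"; returns (picture, depth): 420x560x3 uint8, red, green, blue; 420x560 float32, m along the optical axis (not along the pixel's ray), 0 where there is no reading.
- vision.camera_info(name): a dict with "mtx" (3x3 intrinsics, pixels), "k1" (the pictures are not rectified: a ray, as slopes to the right and down, at radius r is drawn at 1 + k1 r^2 times it, then the intrinsics apply), "rvec" (rotation vector, rad) and "tvec" (3), from world to camera coordinates, as OpenCV has them. Camera axes: x right, y down, z forward; pixel columns grow to the right and rows downward; lengths in m; the calibration is good to about 2 mm. A picture is of the moment at which its call begins: read the wrist's pose just before it. camera_info takes no time and is no camera call; for the wrist camera it gives the pose at the moment of the call.
- workorder.hand_in(): hands the job in, once; it reports no verdict.
The state is a dict: "time_s": time; "joint_positions": joint angles; "dq": joint speeds; "joint_efforts": joint torques, N m; "ee_pos": TCP position; "ee_rot": TCP orientation; "contact_force": force on the tool from outside, world axes, zero at the start; "moment": the same for the moment, N m; "opening": finger opening in m.
Only numpy, scipy, OpenCV 4.12 (cv2) and the standard library are available. Lean on these libraries where they do the work, as an engineer would, in place of code of your own. Each camera call takes 0.05 s, during which the arm holds its last target.

## Working session

There is one attempt and no reset: what is moved stays moved. The work goes in short steps, Python scripts to look and compute and a shell command to move; the robot and the scene stay as the last step left them, time stands still between calls to the robot, and variables do not carry over. Pictures are saved under pics/ and viewed, and the job is handed in when it is done.

```bash
mkdir -p pics; ls; python3 - <<'E'
from workcell import monitor, vision, workorder, ctrl
import cv2
s=monitor.get_state(); print({k:s[k] for k in('time_s','ee_pos','ee_rot','contact_force','opening')}, ctrl.tip_extent)
for n in("scene","side"):
    p,d=vision.read_camera(n); cv2.imwrite(f"pics/{n}0.png",p[:,:,::-1]); 
    import numpy as np; np.save(f"pics/{n}0.npy",d); print(n,vision.camera_info(n))
E
```

```text
pics
{'time_s': 0.0, 'ee_pos': array([ 0.15923235, -0.52588971,  0.2414776 ]), 'ee_rot': array([-3.14123967e+00,  1.82754040e-03, -1.27703365e+00]), 'contact_force': array([-0.55818904, -0.61682432,  0.18008163]), 'opening': 0.08546059724330558} 0.011
scene {'mtx': array([[426.71262421,   0.        , 277.47434182],
       [  0.        , 426.71262421, 212.63381133],
       [  0.        ,   0.        ,   1.        ]]), 'k1': 0.030348437582337233, 'rvec': array([ 1.97984439, -0.80906164,  0.42805568]), 'tvec': array([-0.35195518,  0.29917966,  0.56736323])}
side {'mtx': array([[488.11694311,   0.        , 283.90766782],
       [  0.        , 488.11694311, 208.91588588],
       [  0.        ,   0.        ,   1.        ]]), 'k1': 0.0036857560901612783, 'rvec': array([ 2.15110502,  0.05800449, -0.01241891]), 'tvec': array([-0.5371618 ,  0.07134485,  0.83551103])}
```

View pics/scene0.png

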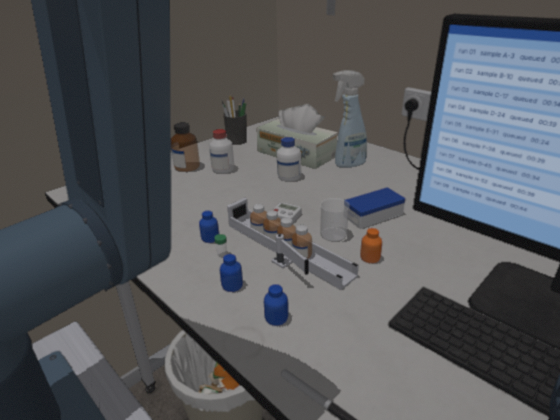

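View pics/side0.png

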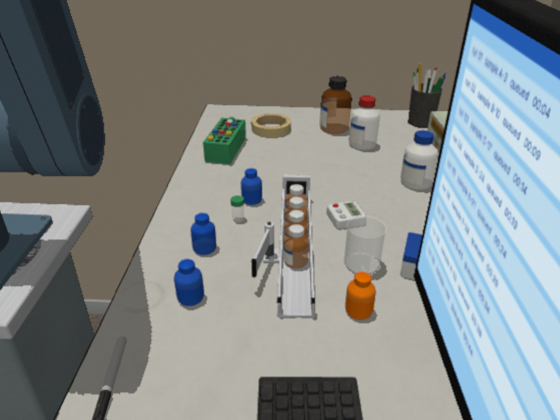

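```bash
cat > h.py <<'E'
import cv2,numpy as np
from workcell import monitor, vision, workorder, ctrl
def ray(n,uv,info=None):
    i=info or vision.camera_info(n); K=i['mtx'];k=i['k1']
    q=cv2.undistortPoints(np.array(uv,float).reshape(-1,1,2),K,np.array([k,0,0,0.])).reshape(-1,2)
    R=cv2.Rodrigues(np.array(i['rvec']))[0]; t=np.array(i['tvec']).ravel()
    return -R.T@t, np.c_[q,np.ones(len(q))]@R
def onz(n,uv,z,info=None):
    o,d=ray(n,uv,info); return o+d*((z-o[2])/d[:,2])[:,None]
def proj(n,P,info=None):
    i=info or vision.camera_info(n)
    return cv2.projectPoints(np.array(P,float).reshape(-1,3),np.array(i['rvec']),np.array(i['tvec']),i['mtx'],np.array([i['k1'],0,0,0.]))[0].reshape(-1,2)
def crop(img,x0,y0,x1,y1,s,f): cv2.imwrite(f,cv2.resize(img[y0:y1,x0:x1],None,fx=s,fy=s,interpolation=cv2.INTER_CUBIC))
E
python3 - <<'E'
from h import *
crop(cv2.imread('pics/scene0.png'),215,190,375,300,5,'pics/sc.png')
crop(cv2.imread('pics/side0.png'),225,165,385,325,3.7,'pics/si.png')
E
```

```text
(no output)
```

View pics/sc.png

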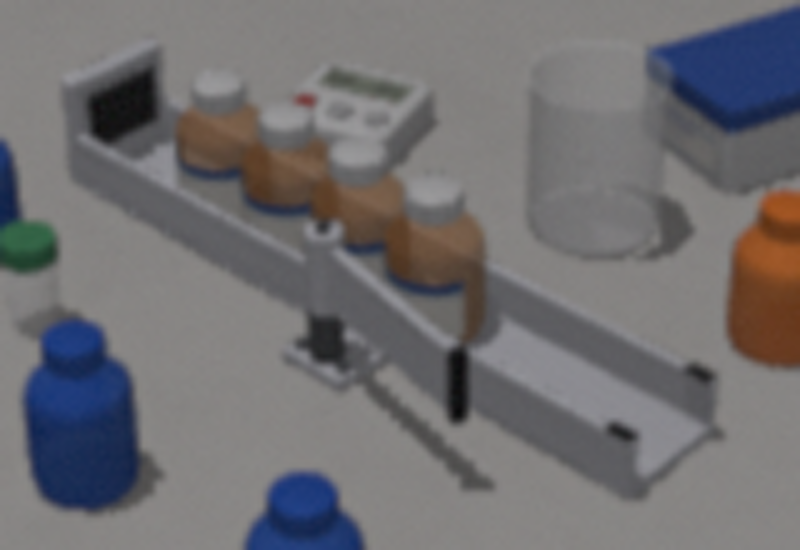

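View pics/si.png

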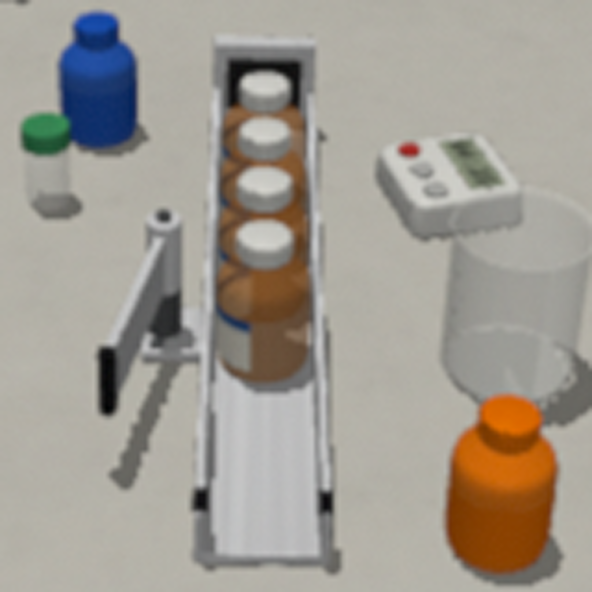

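```bash
python3 - <<'E'
from h import *
S=lambda l:np.array(l)/3.7+[225,165]
C=lambda l:np.array(l)/5+[215,190]
np.set_printoptions(precision=4,suppress=True)
print('caps side',onz('side',S([[265,86],[265,132],[265,183],[265,237]]),.074))
print('caps scene',onz('scene',C([[218,82],[285,115],[357,152],[434,192]]),.074))
print('open end side z0',onz('side',S([[204,564],[333,564]]),0))
print('open end scene z0',onz('scene',C([[638,494],[718,434]]),0))
print('stop top side',onz('side',S([[216,40],[317,40]]),.056))
print('stop top scene',onz('scene',C([[67,80],[158,42]]),.056))
print('hub top side',onz('side',S([[163,216]]),.071),'scene',onz('scene',C([[323,230]]),.071))
print('gatetip side z48',onz('side',S([[108,378]]),.048),'scene',onz('scene',C([[458,384]]),.048))
print('vial top',onz('side',S([[46,128]]),.046),onz('scene',C([[27,240]]),.046))
E
```

```text
caps side [[ 0.554   0.1227  0.074 ]
 [ 0.5551  0.0808  0.074 ]
 [ 0.5561  0.038   0.074 ]
 [ 0.5571 -0.0034  0.074 ]]
caps scene [[ 0.5533  0.1267  0.074 ]
 [ 0.5545  0.0851  0.074 ]
 [ 0.5548  0.042   0.074 ]
 [ 0.555  -0.0015  0.074 ]]
open end side z0 [[ 0.538  -0.1237  0.    ]
 [ 0.5891 -0.1207  0.    ]]
open end scene z0 [[ 0.54   -0.1222  0.    ]
 [ 0.5894 -0.1221  0.    ]]
stop top side [[0.5267 0.1984 0.056 ]
 [0.5801 0.2022 0.056 ]]
stop top scene [[0.5266 0.2018 0.056 ]
 [0.5787 0.1992 0.056 ]]
hub top side [[0.5121 0.0136 0.071 ]] scene [[0.5082 0.0139 0.071 ]]
gatetip side z48 [[ 0.4956 -0.0698  0.048 ]] scene [[ 0.4959 -0.07    0.048 ]]
vial top [[0.4459 0.1214 0.046 ]] [[0.4432 0.1231 0.046 ]]
```

The row is the four brown, white-capped bottles in the track (scene pixels x 258–302, y 206–230). The blue and orange ones stand outside it and are look-alikes. The gate is open with its tip at side pixel (254,267). I'll approach above the open end with the jaws shut and refine the measurements from the wrist camera.

```bash
python3 -m pendant '[[[3.3,3.3,0],0.109,255],[[3.3,3.3,0],0.109,255],[[3.3,3.3,0],0.109,255],[[3.3,3.3,0],0.109,255],[[3.3,3.3,0],0.109,255],[[3.3,3.3,0],0.109,255],[[3.3,3.3,0],0.109,255],[[3.3,3.3,0],0.109,255],[[3.3,3.3,0],0.109,255],[[3.3,3.3,0],0.109,255],[[3.3,3.3,0],0.109,255],[[3.3,3.3,0],0.109,255]]'
python3 - <<'E'
from h import *
s=monitor.get_state(); i=vision.camera_info('wrist'); print(s['ee_pos'],s['ee_rot'],s['opening']); print(i)
p,d=vision.read_camera('wrist'); cv2.imwrite('pics/w1.png',p[:,:,::-1])
import pickle; pickle.dump(i,open('w1.pkl','wb'))
E
```

```text
time_s: 1.3
ee_pos: [0.5562, -0.1287, 0.2419]
ee_rot: [-3.141, 0.001, 0.036]
contact_force: [0.0, -1.0, 0.1]
opening: -0.0
[ 0.55620815 -0.12866114  0.24193082] [-3.14143055e+00  6.79807217e-04  3.56980001e-02] -1.2091238139504093e-05
{'mtx': array([[355.33424752,   0.        , 284.39744589],
       [  0.        , 355.33424752, 210.06688155],
       [  0.        ,   0.        ,   1.        ]]), 'k1': -0.006035572354464689, 'rvec': array([-2.83742224, -0.0505626 , -0.00816218]), 'tvec': array([-0.55192567, -0.18076469,  0.33407893])}
```

View pics/w1.png

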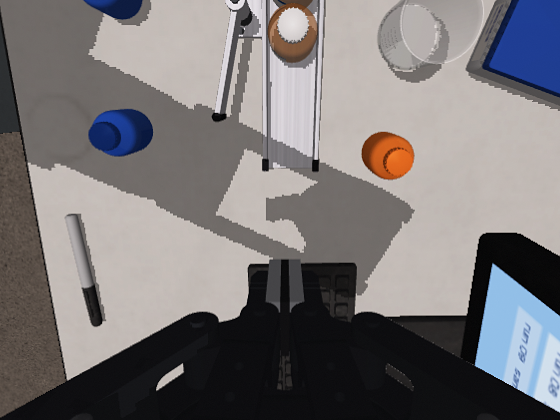

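Wrist view: track running up from (265–317,170), bottle 4's cap at (293,25), gate tip at (219,117), orange look-alike at (388,156). I'll go a little farther along for a full view.

```bash
python3 -m pendant '[[[0,3,0],0,255],[[0,3,0],0,255],[[0,3,0],0,255],[[0,0,0],0,255],[[0,0,0],0,255]]'
python3 - <<'E'
from h import *
i=vision.camera_info('wrist')
p,d=vision.read_camera('wrist'); cv2.imwrite('pics/w2.png',p[:,:,::-1])
import pickle; pickle.dump(i,open('w2.pkl','wb'))
crop(p[:,:,::-1],170,0,450,270,2.2,'pics/w2c.png')
E
```

```text
time_s: 1.85
ee_pos: [0.5551, -0.0401, 0.2421]
ee_rot: [3.141, 0.001, 0.032]
contact_force: [0.3, 0.4, 0.4]
opening: 0.0006
```

View pics/w2c.png

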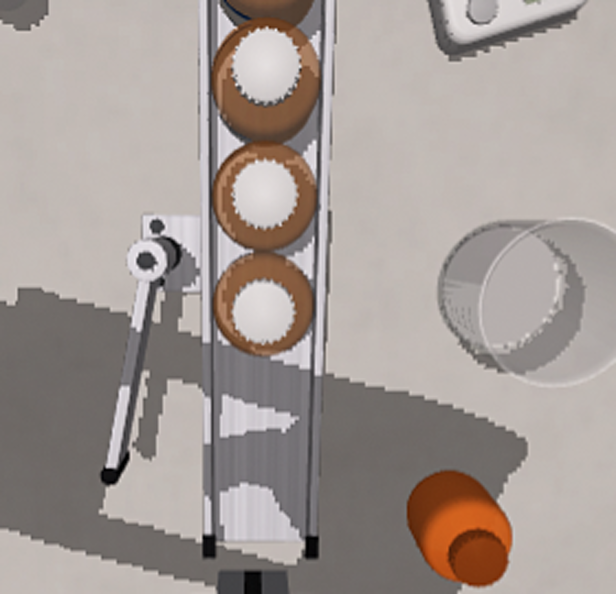

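```bash
python3 - <<'E'
from h import *
import pickle
np.set_printoptions(precision=4,suppress=True)
i=pickle.load(open('w2.pkl','rb'))
W=lambda l:np.array(l)/2.2+[170,0]
print('caps',onz('w',W([[266,64],[264,193],[262,311]]),.074,i))
print('end z28',onz('w',W([[202,557],[319,557]]),.028,i))
print('far walls z28',onz('w',W([[206,5],[332,5]]),.028,i))
print('hub',onz('w',W([[147,261]]),.071,i),'tip',onz('w',W([[110,475]]),.063,i))
print('beaker rim',onz('w',W([[560,302]]),.078,i),'orange cap',onz('w',W([[478,558]]),.068,i))
E
```

```text
caps [[0.5565 0.0865 0.074 ]
 [0.5574 0.0441 0.074 ]
 [0.5582 0.0019 0.074 ]]
end z28 [[ 0.5344 -0.1211  0.028 ]
 [ 0.5907 -0.1193  0.028 ]]
far walls z28 [[0.5328 0.1144 0.028 ]
 [0.5821 0.116  0.028 ]]
hub [[0.5145 0.0187 0.071 ]] tip [[ 0.4974 -0.0691  0.063 ]]
beaker rim [[0.6689 0.0093 0.078 ]] orange cap [[ 0.654  -0.0996  0.068 ]]
```

```bash
python3 -m pendant '[[[0.25,-1.5,-3],0,255],[[0.25,-1.5,-3.5],0,255],[[0,0,-3.5],0,255],[[0,0,-3.5],0,255],[[0,0,-3],0,255],[[0,0,-2.5],0,255],[[0,0,0],0,255],[[0,0,0],0,255]]'
python3 - <<'E'
from h import *
i=vision.camera_info('wrist')
for n in('wrist','side'):
    p,d=vision.read_camera(n); crop(p[:,:,::-1],*((170,0,450,270,2.2) if n=='wrist' else (225,120,385,325,2.9)),f'pics/{n}3.png')
E
```

```text
time_s: 2.7
ee_pos: [0.5603, -0.0715, 0.0523]
ee_rot: [-3.141, 0.001, 0.03]
contact_force: [0.1, -0.8, 0.4]
opening: 0.0001
```

View pics/wrist3.png

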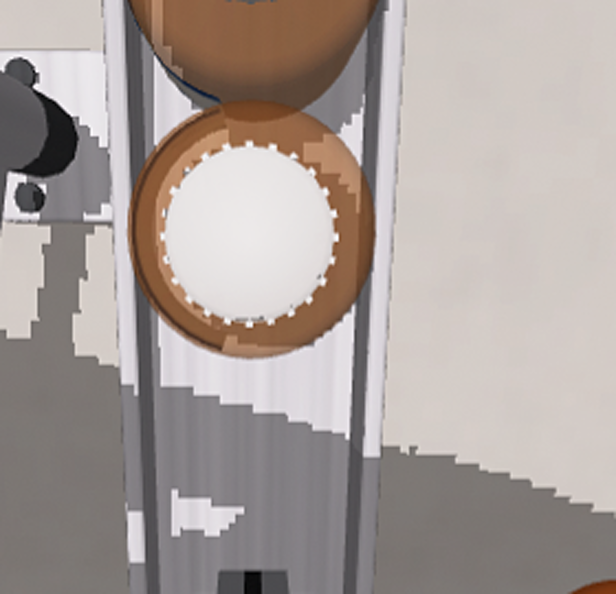

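View pics/side3.png

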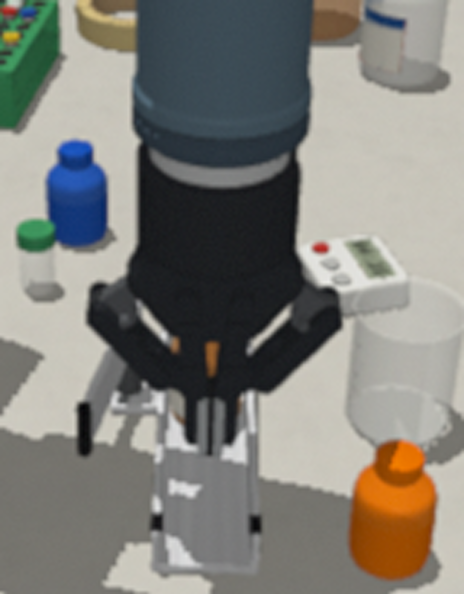

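```bash
python3 - <<'E'
from h import *
np.set_printoptions(precision=4,suppress=True)
S=lambda l:np.array(l)/2.9+[225,120]
o,d=ray('side',S([[90,315],[100,325],[120,350],[150,385],[185,440],[212,452],[275,385],[310,345],[340,315]]))
print(o+d*((-0.0715-11e-3-o[1])/d[:,1])[:,None])
E
```

```text
[[ 0.501  -0.0825  0.1287]
 [ 0.5057 -0.0825  0.123 ]
 [ 0.5153 -0.0825  0.1084]
 [ 0.5301 -0.0825  0.0874]
 [ 0.5481 -0.0825  0.0527]
 [ 0.5621 -0.0825  0.0455]
 [ 0.5919 -0.0825  0.0905]
 [ 0.6074 -0.0825  0.1159]
 [ 0.6204 -0.0825  0.1343]]
```

Clear so far: bottle 4 is ahead, the fingers fit between the walls, and the linkage passes above the hub if the tips stay at about 23 mm. Now down, then up to near contact.

```bash
python3 -m pendant '[[[0,0,-0.9],0,255],[[0,0,-0.9],0,255],[[0,1,0],0,255],[[0,1,0],0,255],[[-0.1,0.8,0],0,255],[[0,0,0],0,255],[[0,0,0],0,255]]'
python3 - <<'E'
from h import *
p,d=vision.read_camera('wrist'); crop(p[:,:,::-1],170,0,450,270,2.2,f'pics/w4.png')
E
```

```text
time_s: 3.5
ee_pos: [0.5594, -0.0419, 0.0346]
ee_rot: [3.141, -0.0, 0.032]
contact_force: [0.3, -0.7, 0.7]
opening: -0.0002
```

View pics/w4.png

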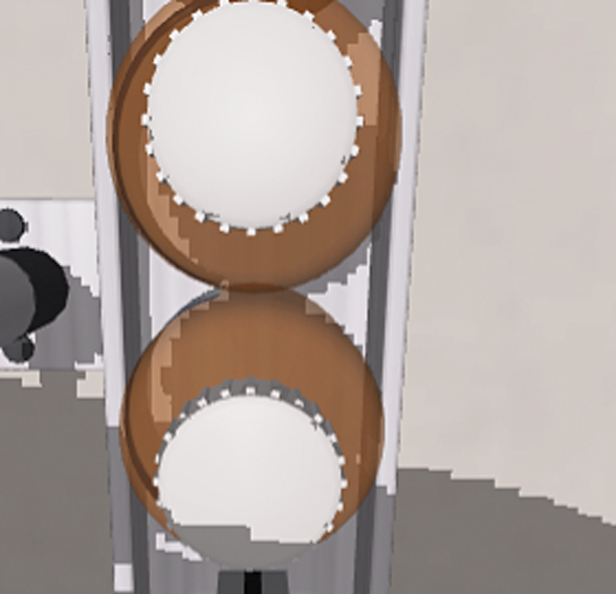

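The fingers are square on bottle 4, about 10 mm short of it. Starting the slow push.

```bash
python3 -m pendant '[[[0,0.3,0],0,255],[[0,0.3,0],0,255],[[0,0.2,0],0,255],[[0,0.2,0],0,255],[[0,0.2,0],0,255],[[-0.05,0.3,0],0,255],[[0,0.3,0],0,255],[[0,0.3,0],0,255],[[0,0.3,0],0,255],[[-0.05,0.3,0],0,255],[[0,0.2,0],0,255],[[0,0.1,0],0,255]]'
python3 - <<'E'
from h import *
print(monitor.get_state()['contact_force'])
for n in('wrist','side','scene'):
    p,d=vision.read_camera(n); crop(p[:,:,::-1],*dict(wrist=(170,0,450,270,2.2),side=(225,120,385,325,2.9),scene=(215,190,375,300,5))[n],f'pics/{n}5.png')
E
```

```text
time_s: 4.75
ee_pos: [0.5582, -0.0122, 0.0343]
ee_rot: [3.142, 0.0, 0.031]
contact_force: [-0.2, -2.3, 0.2]
opening: 0.0
[-0.22946345 -2.28529115  0.18709009]
```

View pics/wrist5.png

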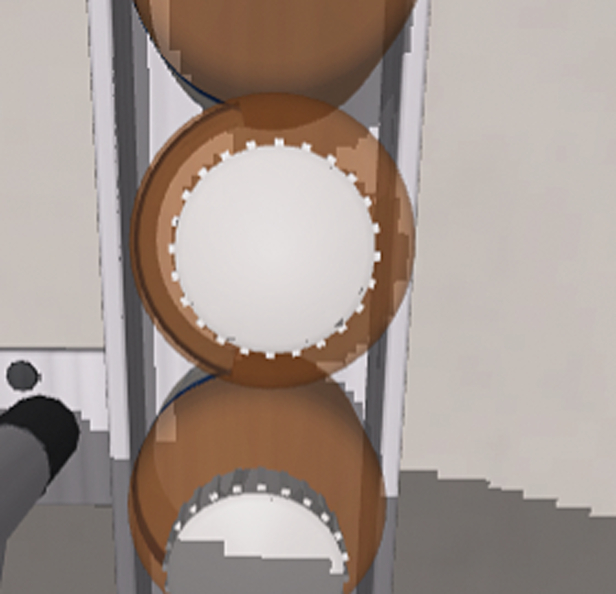

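View pics/scene5.png

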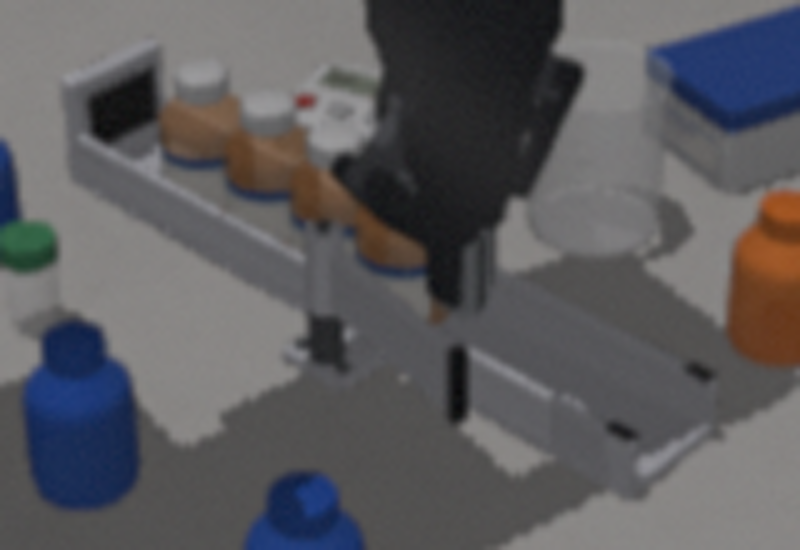

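The row is moving as one train (about 11 mm so far, about 2 N). Continuing.

```bash
python3 -m pendant '[[[0,0.2,0],0,255],[[0,0.3,0],0,255],[[0,0.3,0],0,255],[[-0.05,0.3,0],0,255],[[0,0.3,0],0,255],[[0,0.3,0],0,255],[[0,0.3,0],0,255],[[-0.05,0.3,0],0,255],[[0,0.2,0],0,255],[[0,0.1,0],0,255]]'
python3 - <<'E'
from h import *
for n in('side','scene'):
    p,d=vision.read_camera(n); crop(p[:,:,::-1],*dict(wrist=(170,0,450,270,2.2),side=(225,120,385,325,2.9),scene=(215,190,375,300,5))[n],f'pics/{n}6.png')
E
```

```text
time_s: 5.9
ee_pos: [0.5572, 0.0138, 0.0343]
ee_rot: [-3.142, 0.0, 0.031]
contact_force: [0.2, -2.3, -1.4]
opening: -0.0002
```

View pics/scene6.png

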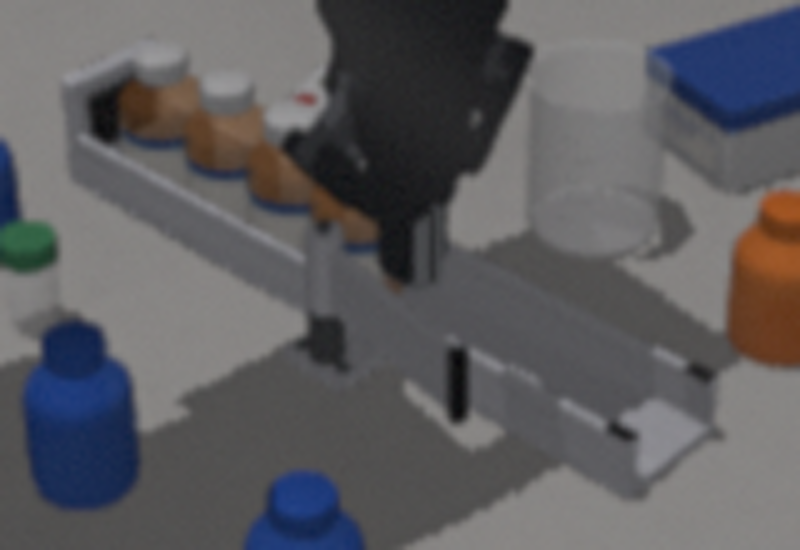

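```bash
python3 -m pendant '[[[0,0.2,0],0,255],[[0,0.2,0],0,255],[[0,0.2,0],0,255],[[0,0.15,0],0,255],[[0,0.1,0],0,255],[[0,0,0],0,255]]'; python3 -m pendant '[[[-0.05,0.1,0],0,255],[[0,0.1,0],0,255],[[0,0.05,0],0,255]]'
```

```text
time_s: 6.6
ee_pos: [0.5573, 0.0223, 0.0343]
ee_rot: [-3.141, 0.0, 0.031]
contact_force: [0.6, -1.7, -0.2]
opening: -0.0001
time_s: 6.9
ee_pos: [0.5567, 0.0246, 0.0343]
ee_rot: [3.142, 0.0, 0.031]
contact_force: [0.3, -2.3, -0.0]
opening: 0.0003
```

```bash
python3 -m pendant '[[[0,0.1,0],0,255],[[0,0.05,0],0,255]]'; python3 -m pendant '[[[0,0.1,0],0,255],[[0,0.05,0],0,255]]'
python3 - <<'E'
from h import *
for n in('scene','side'):
    p,d=vision.read_camera(n); crop(p[:,:,::-1],*dict(side=(265,150,335,220,8),scene=(215,190,295,250,10))[n],f'pics/{n}7.png')
E
```

```text
time_s: 7.1
ee_pos: [0.5569, 0.0258, 0.0343]
ee_rot: [3.141, -0.0, 0.031]
contact_force: [-1.1, -4.5, 0.0]
opening: -0.0001
time_s: 7.3
ee_pos: [0.5571, 0.0261, 0.0344]
ee_rot: [3.139, -0.0, 0.032]
contact_force: [0.3, -10.1, -0.3]
opening: 0.0001
```

View pics/scene7.png

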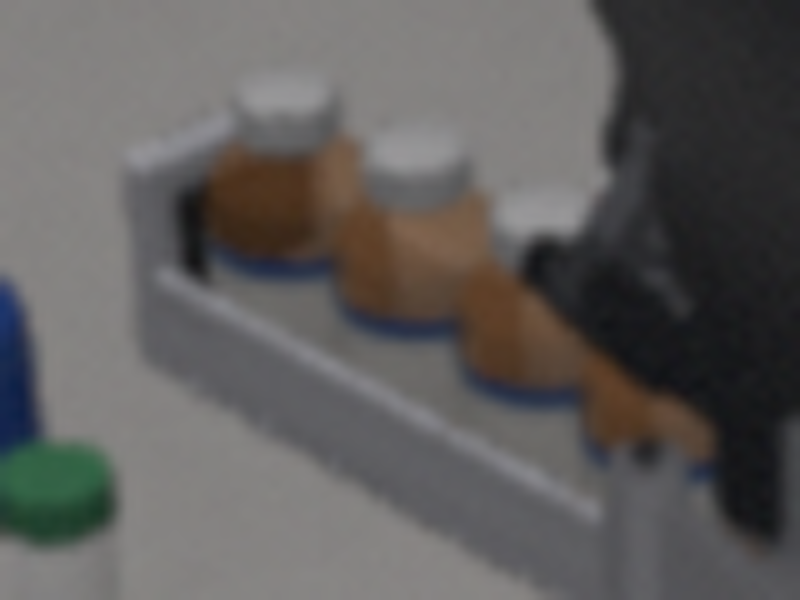

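Force rose to 10 N with no further travel after about 49 mm, matching the expected 48 mm. I'll back straight off slowly, then check the row.

```bash
python3 -m pendant '[[[0,-0.2,0],0,255],[[0,-0.4,0],0,255],[[0,-1,0],0,255],[[0.05,-2,0],0,255],[[0.05,-2,0],0,255],[[0,-2,0],0,255],[[0,-1.5,2],0,255],[[0,0,4],0,255],[[0,0,5],0,255],[[0,0,5],0,255],[[0,0,0],0,255],[[0,0,0],0,255]]'
python3 - <<'E'
from h import *
import pickle
i=vision.camera_info('wrist'); pickle.dump(i,open('w8.pkl','wb'))
for n in('wrist','scene','side'):
    p,d=vision.read_camera(n); crop(p[:,:,::-1],*dict(wrist=(170,0,450,270,2.2),side=(225,150,355,320,3.5),scene=(215,190,375,300,5))[n],f'pics/{n}8.png')
E
```

```text
time_s: 8.6
ee_pos: [0.5585, -0.0639, 0.1959]
ee_rot: [3.141, -0.004, 0.031]
contact_force: [-0.0, 1.3, -0.2]
opening: 0.0002
```

View pics/wrist8.png

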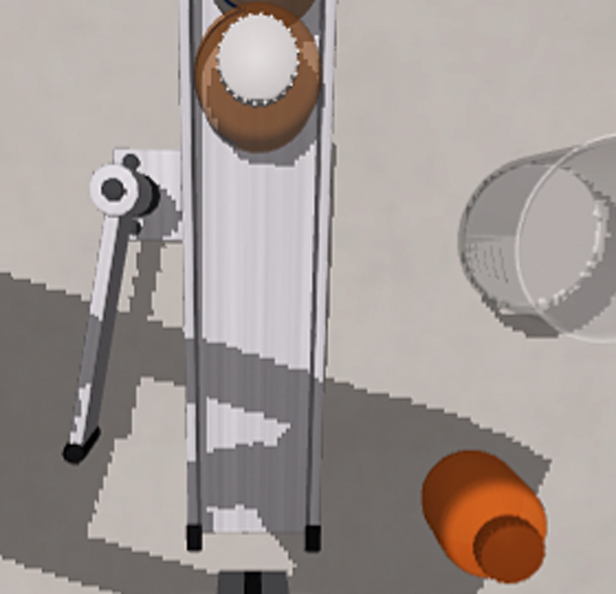

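View pics/scene8.png

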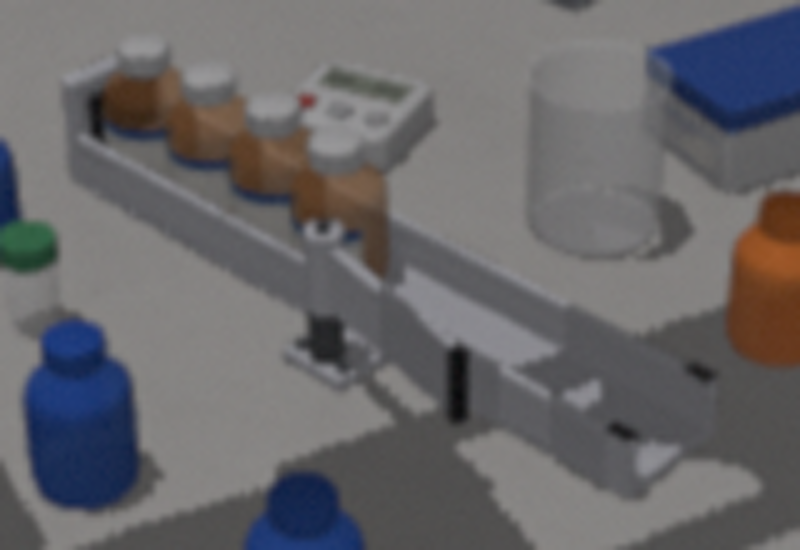

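View pics/side8.png

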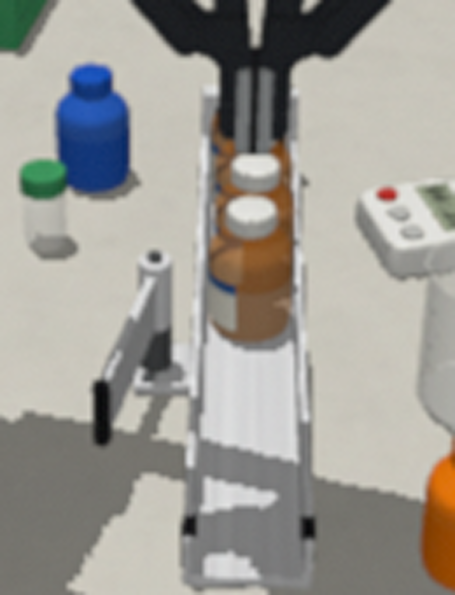

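```bash
python3 - <<'E'
from h import *
import pickle
np.set_printoptions(precision=4,suppress=True)
i=pickle.load(open('w8.pkl','rb'))
W=lambda l:np.array(l)/2.2+[170,0];C=lambda l:np.array(l)/5+[215,190];S=lambda l:np.array(l)/3.5+[225,150]
print('w cap4',onz('w',W([[258,57]]),.074,i),'hub',onz('w',W([[113,189]]),.071,i),'tip',onz('w',W([[76,452]]),.063,i),'ends',onz('w',W([[186,549],[321,549]]),.028,i))
print('scene caps',onz('scene',C([[142,48],[208,78],[273,110],[335,143]]),.074),'hub',onz('scene',C([[323,230]]),.071))
print('side caps',onz('side',S([[256,165],[250,211]]),.074),'hub',onz('side',S([[155,258]]),.071))
print('stop inner top scene',onz('scene',C([[75,88],[163,50]]),.056))
E
```

```text
w cap4 [[0.5578 0.0566 0.074 ]] hub [[0.5142 0.0189 0.071 ]] tip [[ 0.498 -0.069  0.063]] ends [[ 0.5343 -0.1205  0.028 ]
 [ 0.5904 -0.1189  0.028 ]]
scene caps [[0.5498 0.1744 0.074 ]
 [0.5525 0.1325 0.074 ]
 [0.5537 0.0919 0.074 ]
 [0.5535 0.0536 0.074 ]] hub [[0.5082 0.0139 0.071 ]]
side caps [[0.5574 0.0925 0.074 ]
 [0.5555 0.0506 0.074 ]] hub [[0.5125 0.0127 0.071 ]]
stop inner top scene [[0.5246 0.1934 0.056 ]
 [0.5753 0.1916 0.056 ]]
```

All four stand upright, close up, with bottle 1 at the end stop. Bystanders are unmoved. Gate hub is at (0.514, 0.019), tip at (0.498, −0.069). Now I'll place the fingertips on the outer side of the gate.

```bash
python3 -m pendant '[[[-3,0.8,0],0,255],[[-3,0.8,0],0,255],[[-3,0.7,0],0,255],[[0,0,-4],0,255],[[0,0,-4],0,255],[[0,0,-3],0,255],[[0,0,-2],0,255],[[0,0,-1.8],0,255],[[0,0,0],0,255],[[0,0,0],0,255]]'
python3 - <<'E'
from h import *
for n in('wrist','side'):
    p,d=vision.read_camera(n); crop(p[:,:,::-1],*dict(wrist=(170,0,450,270,2.2),side=(205,150,355,320,3.5),scene=(215,190,375,300,5))[n],f'pics/{n}9.png')
E
```

```text
time_s: 9.75
ee_pos: [0.4669, -0.0401, 0.0454]
ee_rot: [-3.141, 0.003, 0.031]
contact_force: [1.0, -0.9, 0.3]
opening: 0.0002
```

View pics/side9.png

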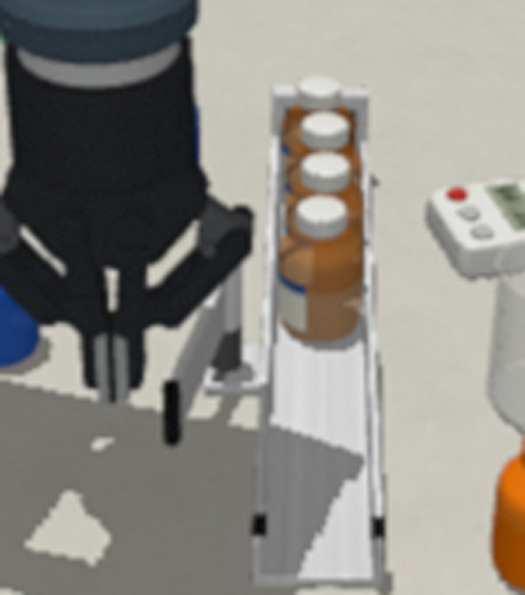

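View pics/wrist9.png

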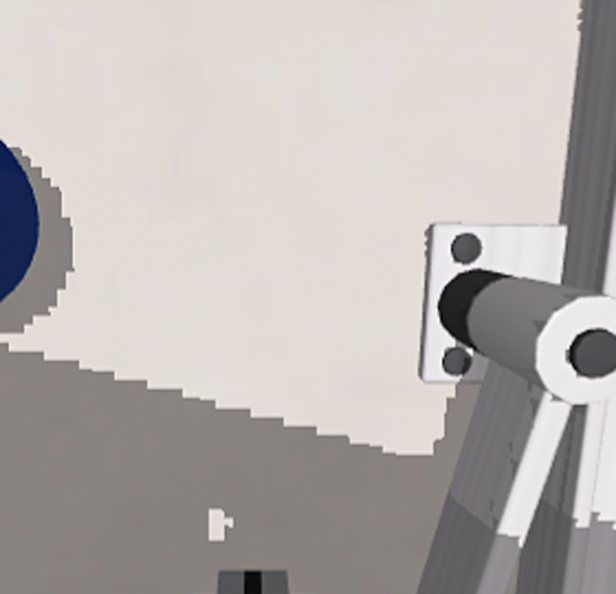

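The fingertips stand just outside the gate, clear of everything. Sweeping.

```bash
python3 -m pendant '[[[0.5,0,0.3],0,255],[[0.6,0,0],0,255],[[0.6,-0.1,0],0,255],[[0.6,-0.2,0],0,255],[[0.6,-0.2,0],0,255],[[0.6,-0.1,0],0,255],[[0.6,0,0],0,255],[[0.6,0,0],0,255],[[0.6,0,0],0,255],[[0.6,0.1,0],0,255],[[0.6,0.1,0],0,255]]'
python3 - <<'E'
from h import *
for n in('scene','side'):
    p,d=vision.read_camera(n); crop(p[:,:,::-1],*dict(wrist=(170,0,450,270,2.2),side=(205,150,355,320,3.5),scene=(215,190,375,300,5))[n],f'pics/{n}10.png')
E
```

```text
time_s: 10.95
ee_pos: [0.5333, -0.0444, 0.0493]
ee_rot: [3.142, 0.0, 0.031]
contact_force: [-0.4, -0.1, 0.6]
opening: 0.0003
```

View pics/side10.png

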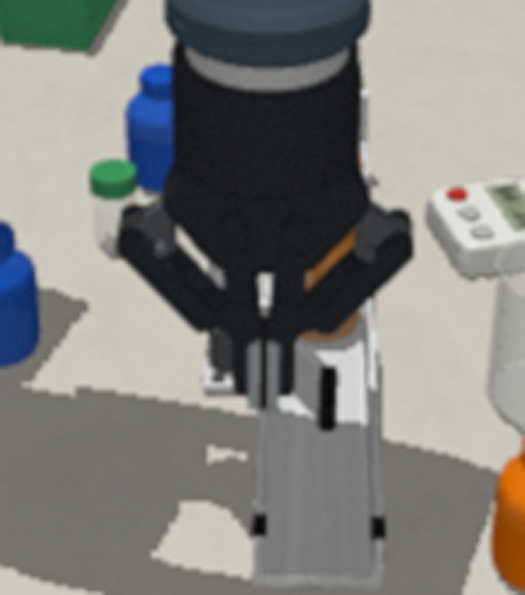

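View pics/scene10.png

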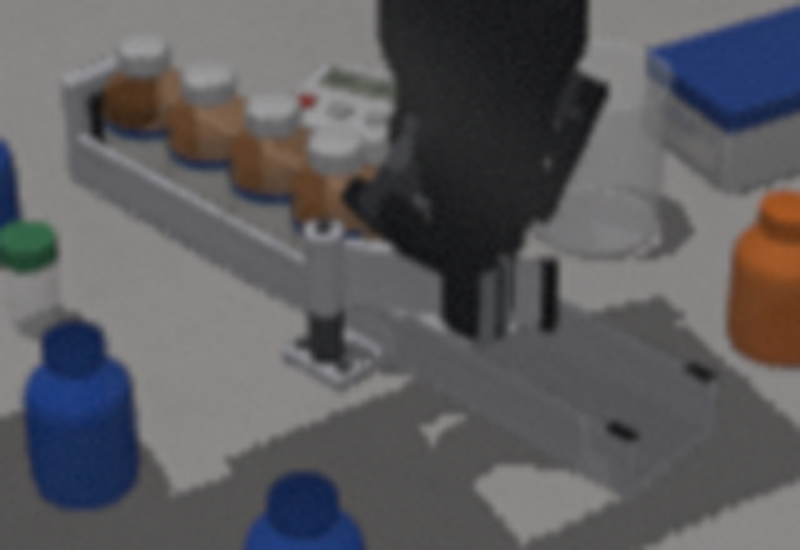

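The gate is about halfway, and the row is undisturbed. Continuing the arc.

```bash
python3 -m pendant '[[[0.5,0.2,0],0,255],[[0.5,0.2,0],0,255],[[0.5,0.3,0],0,255],[[0.5,0.4,0],0,255],[[0.5,0.5,0],0,255],[[0.4,0.5,0],0,255],[[0.3,0.5,0],0,255],[[0.3,0.5,0],0,255],[[0.2,0.5,0],0,255],[[0.2,0.4,0],0,255],[[0.1,0.3,0],0,255],[[0,0,0],0,255]]'
python3 - <<'E'
from h import *
for n in('scene','wrist'):
    p,d=vision.read_camera(n); crop(p[:,:,::-1],*dict(wrist=(110,0,450,270,2),side=(205,150,355,320,3.5),scene=(215,190,375,300,5))[n],f'pics/{n}11.png')
E
```

```text
time_s: 12.25
ee_pos: [0.573, -0.001, 0.0494]
ee_rot: [-3.141, -0.0, 0.031]
contact_force: [0.2, 0.9, -0.3]
opening: -0.0004
```

View pics/wrist11.png

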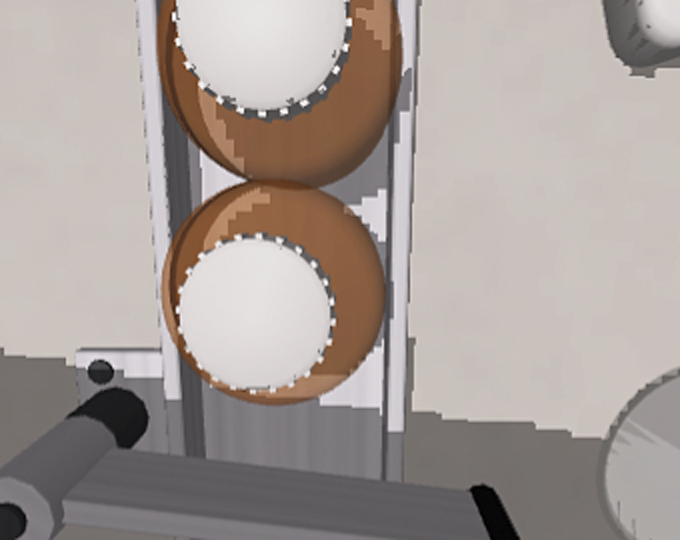

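View pics/scene11.png

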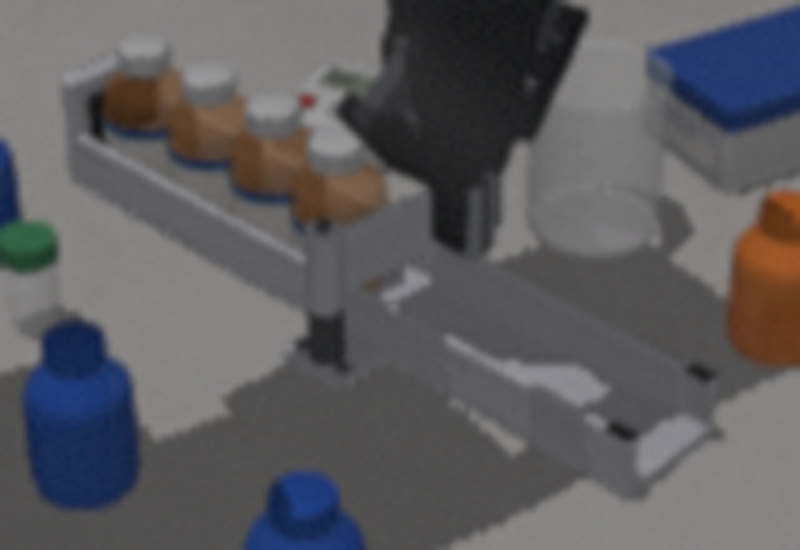

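```bash
python3 -m pendant '[[[0,0.2,0],0,255],[[0,0.2,0],0,255],[[0,0.1,0],0,255],[[0,0.1,0],0,255]]'; python3 -m pendant '[[[0,0.1,0],0,255],[[0,0.1,0],0,255],[[0,0,0],0,255]]'
```

```text
time_s: 12.75
ee_pos: [0.5729, 0.0046, 0.0494]
ee_rot: [3.141, -0.0, 0.031]
contact_force: [0.9, -0.6, 0.2]
opening: -0.0
time_s: 13.05
ee_pos: [0.5727, 0.0067, 0.0493]
ee_rot: [-3.141, 0.0, 0.031]
contact_force: [0.3, -0.1, 0.8]
opening: -0.0002
```

```bash
python3 -m pendant '[[[0,0.1,0],0,255],[[0,0.1,0],0,255],[[0,0,0],0,255]]'; python3 -m pendant '[[[0,0.1,0],0,255],[[0,0.1,0],0,255],[[0,0,0],0,255]]'
python3 - <<'E'
from h import *
for n in('wrist',):
    p,d=vision.read_camera(n); crop(p[:,:,::-1],*dict(wrist=(110,0,450,270,2),side=(205,150,355,320,3.5),scene=(215,190,375,300,5))[n],f'pics/{n}12.png')
E
```

```text
time_s: 13.35
ee_pos: [0.5727, 0.0077, 0.0493]
ee_rot: [3.14, 0.0, 0.031]
contact_force: [-1.1, -4.4, 0.1]
opening: 0.0002
time_s: 13.65
ee_pos: [0.5728, 0.0079, 0.0493]
ee_rot: [3.138, 0.0, 0.032]
contact_force: [-1.2, -13.2, -0.1]
opening: 0.0001
```

View pics/wrist12.png

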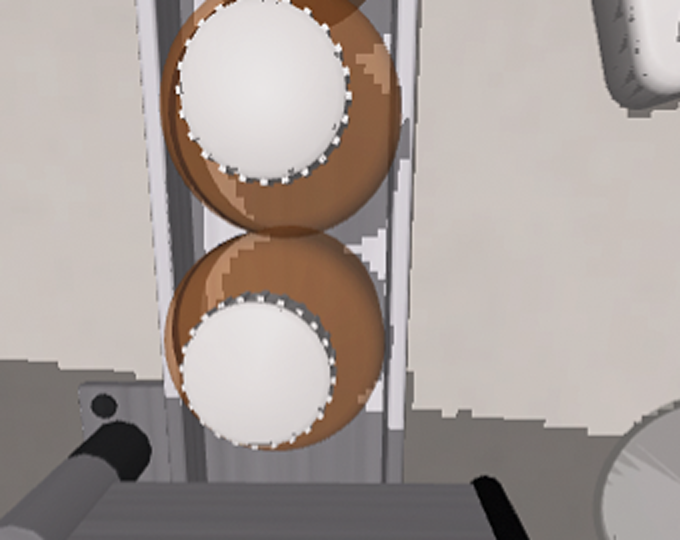

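The gate is at its limit: the force rises to 13 N with no travel, and it looks square. Backing straight off and checking.

```bash
python3 -m pendant '[[[0,-0.2,0],0,255],[[0,-0.3,0],0,255],[[0,-1,0],0,255],[[0,-2,0],0,255],[[0,-2,0],0,255],[[0,-1,2],0,255],[[0,0,4],0,255],[[0,0,5],0,255],[[0,0,4],0,255],[[0,0,0],0,255],[[0,0,0],0,255]]'
python3 - <<'E'
from h import *
import pickle
i=vision.camera_info('wrist'); pickle.dump(i,open('w13.pkl','wb'))
for n in('wrist','scene','side'):
    p,d=vision.read_camera(n); crop(p[:,:,::-1],*dict(wrist=(170,0,450,270,2.2),side=(205,150,375,320,3.4),scene=(215,190,375,300,5))[n],f'pics/{n}13.png')
E
```

```text
time_s: 14.8
ee_pos: [0.5733, -0.0547, 0.2004]
ee_rot: [3.141, -0.003, 0.031]
contact_force: [-0.6, 0.6, -1.4]
opening: 0.0001
```

View pics/wrist13.png

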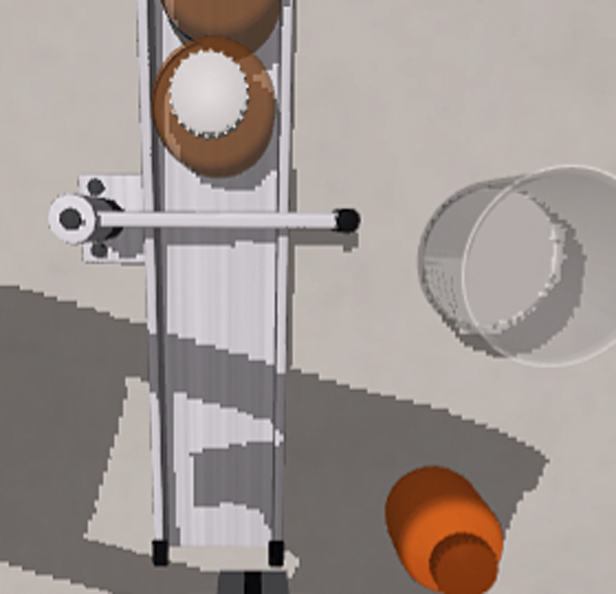

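View pics/scene13.png

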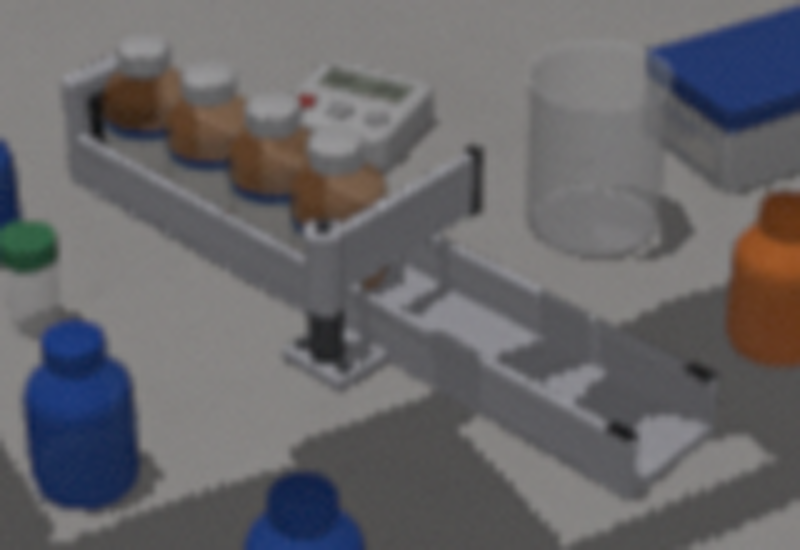

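View pics/side13.png

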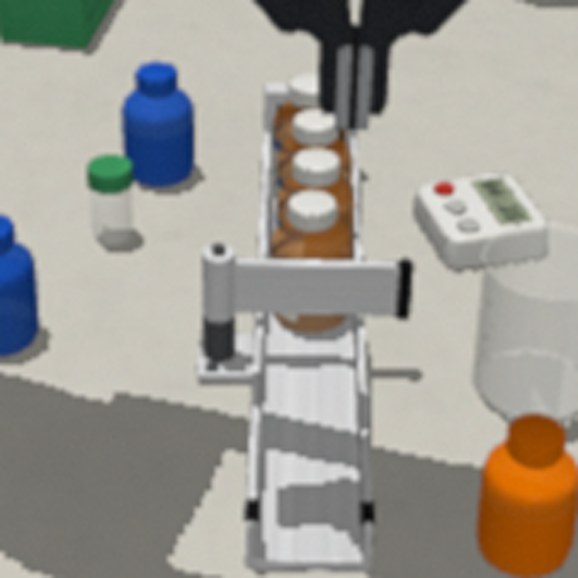

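```bash
python3 - <<'E'
from h import *
import pickle
i=pickle.load(open('w13.pkl','rb')); W=lambda l:np.array(l)/2.2+[170,0]
a=onz('w',W([[72,218],[346,219]]),.065,i); e=onz('w',W([[153,560],[283,558]]),.028,i); print(a,e,np.arctan2(*(a[1]-a[0])[[1,0]]),np.arctan2(*(e[1]-e[0])[[1,0]]))
print(workorder.hand_in())
E
```

```text
[[0.51351029 0.01903104 0.065     ]
 [0.60266567 0.02147386 0.065     ]] [[ 0.53460702 -0.11872263  0.028     ]
 [ 0.58959561 -0.11617145  0.028     ]] 0.027392694152750932 0.04636141741443454
the job is handed in; nothing more can be done
None
```

The row is home and the gate is shut behind it, and I handed the job in at about 15 s of the 51 s allowed. No verdict was given.

- **Row:** I pushed with shut fingertips on bottle 4 until bottle 1 reached the end stop. The row moved about 49 mm against an expected 48 mm. At the end the force rose to 10 N with no further travel. The last pictures show all four bottles upright and close up.
- **Gate:** I swept it shut from outside until it met its limit, at 13 N with no travel, then backed straight off. Its measured heading is 0.027 rad. That agrees with the track's heading of about 0.02–0.035 rad, so it stands square.
- **Surroundings:** The vial, beaker, timer and the blue and orange look-alikes show no movement in the pictures. The robot ended clear of everything.

**Checks that disagreed:**
- Bottle 4's cap measured about 5 mm farther from the hinge than the nominal home distance. I put this down to camera error, because the end stop allows no more travel.
- A reading of the track's open-end edge gave 0.046 rad. It rests on a short 55 mm edge, so I did not rely on it.

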